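# Close a test mortise-and-tenon corner in the corner jig

### The job

Close this test frame corner dry in the corner jig, only by pushing the two pieces along its deck with the fingers. At the end the mortised stile lies along the short end stop with its end against the long fence, and the rail lies flat along the long fence with its tenon fully home in the mortise, the shoulder tight against the stile. Do not pick either piece up, and leave the tools, the tins, the offcut and the saw's rip fence where they are.

Things in the scene. Friction and masses are not known exactly. Their poses are not given: they have to be found in the camera images.
- jig_corner (a point): the jig's inner corner at deck height (12 mm above the saw table), where its two stop faces meet. +x runs along the long fence toward the end stop, +y across the deck to the long fence, z up. Long fence face: plane y = 0, 240 mm long from the corner in -x. End stop face: plane x = 0, 190 mm long in -y. The deck lies at negative x and y; the corner points away from the robot
- jig: the corner jig: grey-faced board 264 x 214 mm, 12 mm thick, held fast on the saw table, with two dark wood battens, 24 mm wide, standing 22 mm above the deck: the long fence and the end stop. Origin at the centre of its underside, axes as jig_corner. Two red round magnet knobs (31 mm across, 17 mm high above the deck) stand on the deck at (-0.216, -0.168) and (-0.113, -0.168) in jig_corner
- stile: the stile: loose pale piece, 140 mm long (own y), 40 wide (own x), 22 high, about 110 g, flat on the deck; origin at the centre of its underside, axes along jig_corner's. Starts parallel to the end stop, about 1 to 2 mm off it, its head (+y end) 25 to 45 mm short of the long fence. Seated origin: (-0.020, -0.070) in jig_corner
- stile_head (a point): centre of the stile's +y end face, 11 mm above its underside; the face that must meet the long fence
- stile_edge (a point): centre of the stile's +x long edge face, 11 mm above its underside; the face that runs along the end stop
- stile_mortise (a point): centre of the mortise's mouth in the stile's -x long edge, 20 mm from the head, 11 mm above the underside; axes as the stile's. The mortise is 27 mm long (own y), 10 mm high, 22 mm deep
- rail: the rail: loose darker piece, body 140 mm long (own x), 40 wide (own y), 22 high, about 110 g, flat on the deck; origin at the centre of that body's underside. A tenon sticks out of the middle of its +x end; the other end is plain. Starts 20 to 40 mm off the long fence, turned up to 0.12 rad, 32 to 45 mm from home. Seated origin: (-0.110, -0.020) in jig_corner
- rail_side (a point): centre of the rail's +y long side face, 11 mm above the underside; the face that must lie along the long fence
- rail_shoulder (a point): centre of the rail's +x shoulder (end face round the tenon's root), 11 mm above the underside; meets stile_mortise when the joint is home. The tenon is 20 mm long, 24 wide, 8 thick, corners rounded; with both pieces against the long fence it is in line with the mortise, 1.5 mm to spare each side
- mallet: wooden mallet, 276x124x72 mm, lying near the robot to the right of the jig, a bystander to leave alone; origin at the centre of its underside
- try_square: try square (dark wood stock, steel blade), 130x178x25 mm, lying flat at the near left, a bystander to leave alone; origin at the centre of its underside
- paint_tin: round paint tin, 75 mm across, 76 mm tall, at the far right, a bystander to leave alone; origin at the centre of its underside
- pencil: carpenter's pencil, 166 mm long, 9 mm high, by the left edge of the table, a bystander to leave alone; origin at the centre of its underside
- offcut: sawn offcut 90x35x35 mm, by the rip fence at the right, a bystander to leave alone; origin at the centre of its underside
- rasp: rasp, 288 mm long, 31 mm high, on the strip of table right of the saw's rip fence, a bystander to leave alone; origin at the centre of its underside
- nail_tin: flat red-brown tin box, 76x109x28 mm, lid shut, at the far left, a bystander to leave alone; origin at the centre of its underside
- rip_fence_face (a point): a point on the left face, 30 mm up, of the saw's rip fence: a long white aluminium rail 44 mm wide and 61 mm high that runs along x at the right of the jig, a bystander; it slides in y under 6 N or more; leave it alone.

How it is judged:
By the outcome, as a careful person would: the job done as asked, in the order asked, and still so for the second after the job is handed in, with the robot touching nothing.
It also fails if it takes over 48 s, if anything falls off the work surface, if the arm or the gripper's body presses on something with over 40 N, if the wrist force passes 120 N, or if a joint passes its speed limit or range.

### The arm

A 6-joint arm with a two-finger parallel gripper is mounted at the origin on the work surface; the furniture and walls round the work are solid. World frame = base frame: x ahead of the robot, y to its left, z up, the work surface at z = 0. Lengths are in m, angles in degrees, forces in N, time in s.
With the tool pointing down it reaches from about 0.4 to 0.825 m from the base axis. Payload 7 kg.
Tool frame: the origin (TCP) lies on the centre line of the jaws, within the pads' length; the fingertips stand 19 mm ahead of it and the grasp point (between the pads) is the TCP; z points along the fingers, y is the line along which they close (so a half turn about z gives the same grasp; the last joint's range is limited). The gripper opens to 88 mm and grips with 3 to 60 N. Pads are 19 mm wide; open, the fingers measure 130 mm over their backs; the gripper's body (78 mm by 193 mm) begins 47 mm behind the grasp point.
Start: joints at [82.855, 20.546, 0.682, 0, -70.136, -16.507], TCP at [0.271, 0.618, 0.218] pointing down, gripper open.
Joint ranges: [-176.03, 176.03], [-82.01, 121.73], [-58.28, 71.71], [-173.87, 95.51], [-174.79, -0.11], [-173.66, 173.66]. Speed limits (degrees/s): [136.94, 136.94, 172.46, 180, 180, 180].

### API

Orientations are given as [roll, pitch, yaw] about the fixed x, y, z axes, in that order (R = Rz(yaw) Ry(pitch) Rx(roll)).
In Python, from plant import * gives the robot as it stands. The module is installed in compiled form; this text tells all that it offers.
- The arm moves only by the tool play_rows, never from a script. Its argument "deltas" is a list of rows, each a list of 6 numbers: the shift along the world's x, y, z scaled (see below), then the turn, a rotation vector about the world's x, y, z scaled (see below). A call has 1 to 10 rows; each row shifts and turns the commanded pose from where the row before left it; what a row does not reach is not made up. The controller multiplies each number of a shift by 800 mm and each number of a turn by 180 degrees. A row lasts 1/10 s, in which the tool goes at most 50 mm and 8.59 degrees, less where a joint would pass 70% of its speed; a pose out of reach is approached as far as the arm can. A call with a number of a shift or a turn outside -1 to 1 is refused whole. A call with a gripper value outside its range is refused whole. "gripper" is the gripper command: -1 is shut, 1 is fully open, values between are in proportion, set as the call begins (left out, the last holds). The fingers move at their own pace and stop on an object; the grip force is fixed at half the most. Time passes only in rows, so rows that do not move let the fingers close. It gives the time, the measured TCP pose, the force, the opening and the grip force at its end, in the units of the state.
- get_obs(): the state, without advancing time (a new reading comes with each control period).
- snapshot(name): name is "scene" or "top" or "wrist"; returns (picture, depth): 480x640x3 uint8, blue, green, red; 480x640 float32, m along the optical axis (not along the pixel's ray), 0 where there is no reading.
- camera_model(name): a dict with "fx", "fy", "cx", "cy" (pixels), "world_to_cam" (4x4, takes a point from world to camera coordinates). Camera axes: x right, y down, z forward; pixel columns grow to the right and rows downward; lengths in m; the calibration is good to about 2 mm. The wrist camera is an equidistant fisheye: a pixel r from the principal point sees the ray r / f radians off the axis. A picture is of the moment at which its call begins: read the wrist's pose just before it. camera_model takes no time and is no camera call; for the wrist camera it gives the pose at the moment of the call.
- close_job(): hands the job in; it is judged then, once.
The state is a dict: "clock": time; "joint_pos": joint angles; "qvel": joint speeds; "tau": joint torques, N m; "tool_pos": TCP position; "orientation": TCP orientation; "force": force on the tool from outside, world axes, zero at the start; "moment": the same for the moment, N m; "opening": finger opening in m; "gripper_force": force on a finger pad.
Only numpy, scipy, OpenCV 4.12 (cv2) and the standard library are available. Lean on these libraries where they do the work, as an engineer would, in place of code of your own. Each camera call takes 0.05 s, during which the arm holds its last target. There are 200 camera calls.

## Working session

There is one attempt and no reset: what is moved stays moved. The work goes in short steps, Python scripts to look and compute and a tool call to move; the robot and the scene stay as the last step left them, time stands still between calls to the robot, and variables do not carry over. Pictures are saved under pics/ and viewed, at most 10 in all, crops included, and the job is handed in when it is done.

Besides the shell and the picture viewer there is one more tool, called after "Request:" by a JSON object that holds its "method" and its "body". play_rows: Moves the arm, as the interface text tells. Its arguments: {"type":"object","properties":{"deltas":{"type":"array","items":{"type":"array","items":{"type":"number","minimum":-1,"maximum":1}}},"gripper":{"type":"number"}},"required":["deltas"]}

```bash
mkdir -p pics; python3 - <<'E'
from plant import *
import cv2,numpy as np
o=get_obs();print({k:np.round(v,3) for k,v in o.items()})
for n in("top","scene"):
    p,d=snapshot(n);cv2.imwrite(f"pics/{n}0.png",p);np.save(f"pics/{n}0.npy",d)
    m=camera_model(n);print(n,m)
    np.save(f"pics/{n}_cam.npy",m,allow_pickle=True)
E
```

```text
{'clock': np.float64(0.0), 'joint_pos': array([ 8.2856e+01,  2.0592e+01,  6.3300e-01, -2.3000e-02, -7.0137e+01,
       -1.6506e+01]), 'qvel': array([ 0.093,  0.049,  0.05 , -0.168,  0.032,  0.065]), 'tau': array([ 0.0000e+00, -5.8271e+01,  2.9307e+01,  6.9970e+00,  7.0000e-03,
       -0.0000e+00]), 'tool_pos': array([0.271, 0.618, 0.217]), 'orientation': array([ 1.79902e+02, -6.00000e-03, -2.36580e+01]), 'force': array([-0.207,  0.119, -0.567]), 'moment': array([0.02 , 0.022, 0.041]), 'gripper_force': np.float64(0.0), 'opening': np.float64(0.088)}
top {'fx': 571.012494046129, 'fy': 571.012494046129, 'cx': 319.1535472259245, 'cy': 246.16650622542954, 'world_to_cam': array([[-0.00828668, -0.99995565, -0.00447524, -0.14935135],
       [-0.99808549,  0.00854533, -0.06125631,  0.41783381],
       [ 0.06129184,  0.00395907, -0.99811204,  1.31068566],
       [ 0.        ,  0.        ,  0.        ,  1.        ]])}
scene {'fx': 523.1736860880603, 'fy': 523.1736860880603, 'cx': 316.4386892101601, 'cy': 242.81245829465334, 'world_to_cam': array([[ 0.52046796, -0.85384572,  0.00778377, -0.33712526],
       [-0.6659866 , -0.4116283 , -0.62211253,  0.24656899],
       [ 0.53439214,  0.31860575, -0.78288915,  1.10866808],
       [ 0.        ,  0.        ,  0.        ,  1.        ]])}
```

View pics/top0.png

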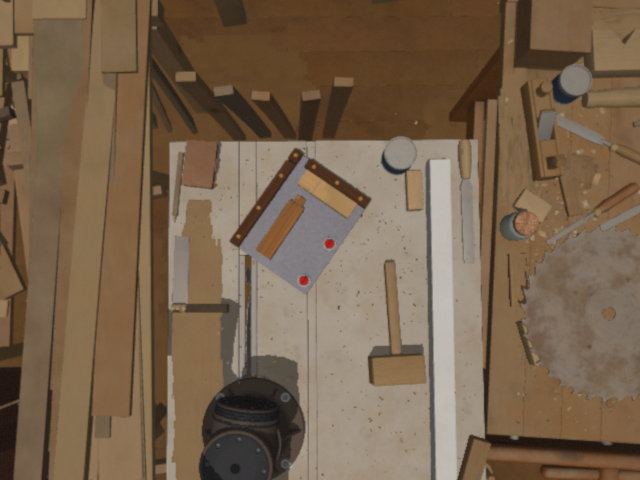

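View pics/scene0.png

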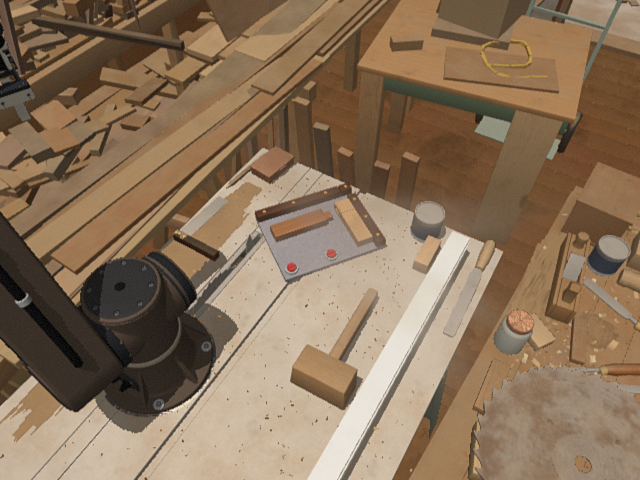

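The top view shows the jig with its inner corner near (300,160), knobs at (329,243) and (304,280), the rail around (282,228) and the stile around (327,192). The scene view agrees with this.

```bash
cat > h.py <<'E'
import cv2,numpy as np
def ray(m,uv,z):
    uv=np.atleast_2d(np.array(uv,float));W=m["world_to_cam"];R=W[:3,:3];c=-R.T@W[:3,3]
    d=np.c_[(uv[:,0]-m["cx"])/m["fx"],(uv[:,1]-m["cy"])/m["fy"],np.ones(len(uv))]@R
    return (c+d*((z-c[2])/d[:,2])[:,None])[:,:2]
def blobs(p,box,scale=4):
    u0,v0,u1,v1=box;im=cv2.resize(p[v0:v1,u0:u1],None,fx=scale,fy=scale,interpolation=cv2.INTER_CUBIC)
    h=cv2.cvtColor(im,cv2.COLOR_BGR2HSV);H,S,V=[h[...,i].astype(int) for i in range(3)]
    ms=dict(red=((H<6)|(H>172))&(S>190)&(V>120),stile=(H>10)&(H<25)&(S>70)&(V>185),rail=(H>5)&(H<20)&(S>110)&(V>115)&(V<185),batt=(S>80)&(V<105))
    out={}
    for k,m in ms.items():
        m=cv2.morphologyEx(m.astype(np.uint8)*255,cv2.MORPH_OPEN,np.ones((5,5)))
        cs=sorted(cv2.findContours(m,0,2)[0],key=cv2.contourArea,reverse=True)[:2]
        out[k]=[((c[:,0]+.5)/scale-.5+[u0,v0]) for c in cs if cv2.contourArea(c)>60*scale]
    return im,out
E
python3 - <<'E'
from h import *
for n,box in(("top",(225,140,385,300)),("scene",(250,175,390,285))):
    p=cv2.imread(f"pics/{n}0.png");m=np.load(f"pics/{n}_cam.npy",allow_pickle=True).item()
    im,o=blobs(p,box)
    for k,cs in o.items():
        for c in cs:
            w=ray(m,c,.029 if k=="red" else .034)*1000
            r=cv2.minAreaRect(w.astype(np.float32));print(n,k,np.round(r[0],1),np.round(r[1],1),round(r[2],1))
            cv2.polylines(im,[np.int32((c-[box[0],box[1]]+.5)*4)],True,(0,255,0) if k!="stile" else (255,0,0),1)
    cv2.imwrite(f"pics/{n}_seg.png",im)
E
```

```text
top red [ 422.  -175.2] [17.2 16.6] 89.5
top red [ 338.3 -116.6] [15.4 17.1] 89.6
top rail [463.6 -68.3] [ 39.2 157.7] 55.7
top rail [ 536.4 -171.8] [137.4  41.1] 54.6
top batt [530.3 -32.2] [ 24.8 263.2] 54.8
top batt [ 560.6 -195.4] [169.7  26.4] 54.9
scene stile [ 537.  -173.2] [138.5  38.5] 54.9
scene rail [453.7 -65. ] [ 40.2 140.3] 55.7
scene rail [ 515.9 -112.5] [21.4 17.1] 56.3
scene batt [ 646.8 -132.6] [ 86.2 163.9] 31.4
scene batt [454.    8.9] [36.5 97.3] 54.8
```

View pics/top_seg.png

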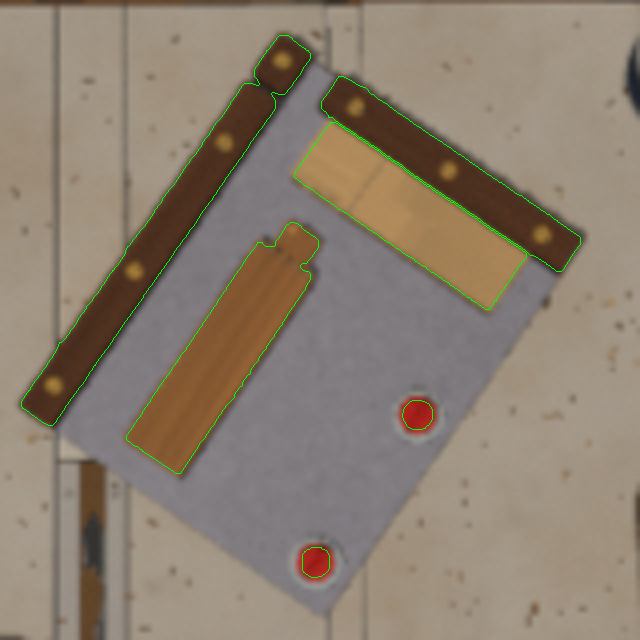

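The segmentation outlines follow the pieces cleanly: rail body centre (463,-68), stile (537,-172), both knobs. The fit puts the jig corner at about (0.611,-0.1035) m with yaw about -35.1°. The stile is about 29 mm short of the fence. The rail is about 41 mm short in x and 36 mm short in y. I'll start moving now, with the stile first.

Request:
{"method": "play_rows", "body": {"deltas": [[0.026, -0.053, 0, 0, 0, -0.031], [0.026, -0.053, 0, 0, 0, -0.031], [0.026, -0.053, 0, 0, 0, -0.031], [0.026, -0.053, 0, 0, 0, -0.031], [0.026, -0.053, 0, 0, 0, -0.031], [0.026, -0.053, 0, 0, 0, -0.031], [0.026, -0.053, 0, 0, 0, -0.031], [0.026, -0.053, 0, 0, 0, -0.031], [0.026, -0.053, 0, 0, 0, -0.031], [0.026, -0.053, 0, 0, 0, -0.031]], "gripper": -1}}

```text
clock: 1.1
tool_pos: [0.4791, 0.1924, 0.2179]
orientation: [180.0, 0.0, -79.7]
force: [2.0, 0.0, -0.4]
opening: 0.0131
gripper_force: 0.0
```

Request:
{"method": "play_rows", "body": {"deltas": [[0, -0.06, 0, 0, 0, -0.031], [0, -0.06, 0, 0, 0, -0.031], [0, -0.06, 0, 0, 0, -0.031], [0, -0.06, 0, 0, 0, -0.031], [0, -0.06, 0, 0, 0, -0.031], [0, -0.06, 0, 0, 0, -0.031], [0, -0.06, 0, 0, 0, -0.031], [0, -0.06, 0, 0, 0, -0.031], [0, 0, 0, 0, 0, 0], [0, 0, 0, 0, 0, 0]]}}

```text
clock: 2.1
tool_pos: [0.4781, -0.1909, 0.2173]
orientation: [179.9, -0.0, -124.3]
force: [0.4, -0.3, -0.5]
opening: 0.0004
gripper_force: 0.0
```

Request:
{"method": "play_rows", "body": {"deltas": [[0.0035, -0.0345, 0, 0, 0, -0.0022], [0.0035, -0.0345, 0, 0, 0, -0.0022], [0, 0, -0.055, 0, 0, 0], [0, 0, -0.055, 0, 0, 0], [0, 0, -0.055, 0, 0, 0], [0, 0, -0.03, 0, 0, 0], [0, 0, -0.015, 0, 0, 0], [0, 0, -0.012, 0, 0, 0], [0, 0, 0, 0, 0, 0]]}}

```text
clock: 3.0
tool_pos: [0.4846, -0.2443, 0.04]
orientation: [180.0, -0.0, -124.8]
force: [-0.0, 0.6, 0.4]
opening: 0.0006
gripper_force: 0.0
```

Request:
{"method": "play_rows", "body": {"deltas": [[0.0029, 0.0041, 0, 0, 0, 0], [0.0029, 0.0041, 0, 0, 0, 0], [0.0029, 0.0041, 0, 0, 0, 0], [0.0029, 0.0041, 0, 0, 0, 0], [0.0029, 0.0041, 0, 0, 0, 0], [0.0029, 0.0041, 0, 0, 0, 0], [0.0029, 0.0041, 0, 0, 0, 0], [0.0029, 0.0041, 0, 0, 0, 0], [0, 0, 0, 0, 0, 0]]}}

```text
clock: 3.9
tool_pos: [0.5033, -0.2183, 0.0402]
orientation: [-180.0, 0.0, -124.9]
force: [0.4, -0.2, -0.4]
opening: 0.0007
gripper_force: 0.0
```

Request:
{"method": "play_rows", "body": {"deltas": [[0.0015, 0.002, 0, 0, 0, 0], [0.0015, 0.002, 0, 0, 0, 0], [0.0007, 0.001, 0, 0, 0, 0], [0, 0, 0, 0, 0, 0]]}}

```text
clock: 4.3
tool_pos: [0.506, -0.2146, 0.0402]
orientation: [180.0, -0.0, -124.9]
force: [-0.4, 0.2, -0.1]
opening: 0.0002
gripper_force: 0.0
```

Request:
{"method": "play_rows", "body": {"deltas": [[0.0007, 0.001, 0, 0, 0, 0], [0.0007, 0.001, 0, 0, 0, 0], [0, 0, 0, 0, 0, 0]]}}

```text
clock: 4.6
tool_pos: [0.5071, -0.213, 0.0403]
orientation: [180.0, -0.0, -124.9]
force: [-0.1, 1.1, -0.0]
opening: 0.0003
gripper_force: 0.0
```

```bash
cat > look.py <<'E'
from plant import *
from h import *
import sys
p,_=snapshot("top");m=camera_model("top");cv2.imwrite(f"pics/{sys.argv[1]}.png",p)
im,o=blobs(p,(225,140,385,300));cv2.imwrite(f"pics/{sys.argv[1]}_c.png",im)
a=np.radians(-35.1);X=np.array([np.cos(a),np.sin(a)]);Y=np.array([-X[1],X[0]])
for k in("stile","rail","batt"):
  for c in o[k]:
    w=ray(m,c,.034)*1000-[611,-103.5];w=np.c_[w@X,w@Y]
    r=cv2.minAreaRect(w.astype(np.float32));print(k,np.round(r[0],1),np.round(r[1],1),round(r[2],1),w.min(0).round(1),w.max(0).round(1))
t=get_obs();d=t["tool_pos"][:2]*1000-[611,-103.5];print("tcp jig",d@X,d@Y,t["force"],t["orientation"])
E
python3 look.py a
```

```text
rail [-165.7  -38.7] [17.7 13.1] 34.9 [-176.2  -47.8] [-154.7  -36.4]
batt [-143.1  -55.4] [155.2  42.3] 0.6 [-220.9  -77.4] [-65.4 -34.2]
batt [-129.4    4.5] [26.5 17.2] 35.0 [-144.6   -0.2] [-116.9   17.8]
tcp jig -22.03131170681946 -149.38894717930924 [ 0.58857845 -0.36713011 -0.11358936] [-1.79998386e+02  1.74934221e-03 -1.24883189e+02]
```

Request:
{"method": "play_rows", "body": {"deltas": [[0.0007, 0.001, 0, 0, 0, 0], [0.0007, 0.001, 0, 0, 0, 0], [0, 0, 0, 0, 0, 0]]}}

```text
clock: 4.95
tool_pos: [0.5083, -0.2114, 0.0403]
orientation: [-180.0, 0.0, -124.9]
force: [0.1, -0.5, 0.4]
opening: 0.0006
gripper_force: 0.0
```

Request:
{"method": "play_rows", "body": {"deltas": [[0.0007, 0.001, 0, 0, 0, 0], [0, 0, 0, 0, 0, 0]]}}

```text
clock: 5.15
tool_pos: [0.5088, -0.2106, 0.0403]
orientation: [180.0, -0.0, -124.9]
force: [-0.6, 0.3, 0.1]
opening: 0.0005
gripper_force: 0.0
```

Request:
{"method": "play_rows", "body": {"deltas": [[0.0007, 0.001, 0, 0, 0, 0], [0.0007, 0.001, 0, 0, 0, 0], [0, 0, 0, 0, 0, 0]]}}

```text
clock: 5.45
tool_pos: [0.5099, -0.209, 0.0403]
orientation: [-180.0, 0.0, -124.9]
force: [-0.6, 0.4, -0.5]
opening: 0.0005
gripper_force: 0.0
```

Request:
{"method": "play_rows", "body": {"deltas": [[0.0007, 0.001, 0, 0, 0, 0], [0, 0, 0, 0, 0, 0]]}}

```text
clock: 5.65
tool_pos: [0.5105, -0.2082, 0.0403]
orientation: [-180.0, 0.0, -124.9]
force: [0.4, 0.0, 0.5]
opening: 0.0006
gripper_force: 0.0
```

```bash
python3 - <<'E'
from plant import *
import cv2
p,_=snapshot("wrist");p2,_=snapshot("scene");cv2.imwrite("pics/w1.png",p)
cv2.imwrite("pics/mix.png",cv2.hconcat([cv2.resize(p,(400,300)),cv2.resize(p2[170:290,240:400],(400,300),interpolation=cv2.INTER_CUBIC)]))
E
```

```text
(no output)
```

View pics/mix.png

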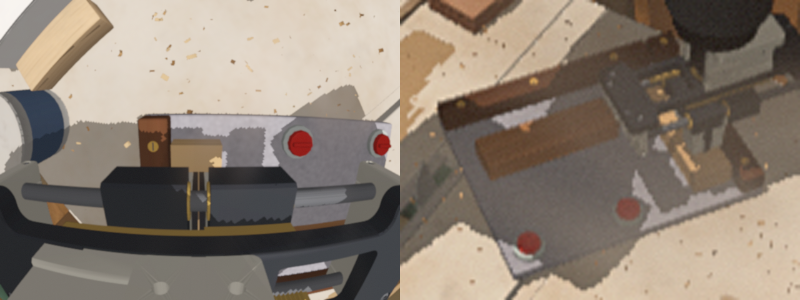

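```bash
cat >> h.py <<'E'
def proj(m,P):
    q=m["world_to_cam"][:3,:3]@np.asarray(P)+m["world_to_cam"][:3,3]
    th=np.arctan2(np.hypot(q[0],q[1]),q[2]);n=np.hypot(q[0],q[1])
    return np.array([m["cx"]+m["fx"]*th*q[0]/n,m["cy"]+m["fy"]*th*q[1]/n])
def J(x,y,z):
    a=np.radians(-35.1);c,s=np.cos(a),np.sin(a)
    return np.array([.611+c*x/1000-s*y/1000,-.1035+s*x/1000+c*y/1000,z/1000])
E
python3 - <<'E'
from plant import *
from h import *
m=camera_model("wrist");W=m["world_to_cam"];o=get_obs();print(m["fx"],"cam",-W[:3,:3].T@W[:3,3],o["tool_pos"])
for n,P in dict(knob=J(-113,-168,29),stop_end=J(0,-190,34),stile_old=J(-21,-169,34),stile_new=J(-21,-140,34)).items(): print(n,proj(m,P).round())
t=o["tool_pos"];print("tcp",proj(m,t),"tip",proj(m,t-[0,0,.019]))
im=cv2.imread("pics/w1.png");cv2.imwrite("pics/w1c.png",cv2.resize(im[150:400,190:490],None,fx=2.4,fy=2.4,interpolation=cv2.INTER_CUBIC))
E
```

```text
371.64829954431775 cam [ 0.47091393 -0.26609041  0.20688836] [ 0.51041079 -0.20827783  0.04028244]
knob [489. 234.]
stop_end [272. 190.]
stile_old [317. 233.]
stile_new [317. 289.]
tcp [318.67518162 287.51026667] tip [318.55475903 273.71660608]
```

View pics/w1c.png

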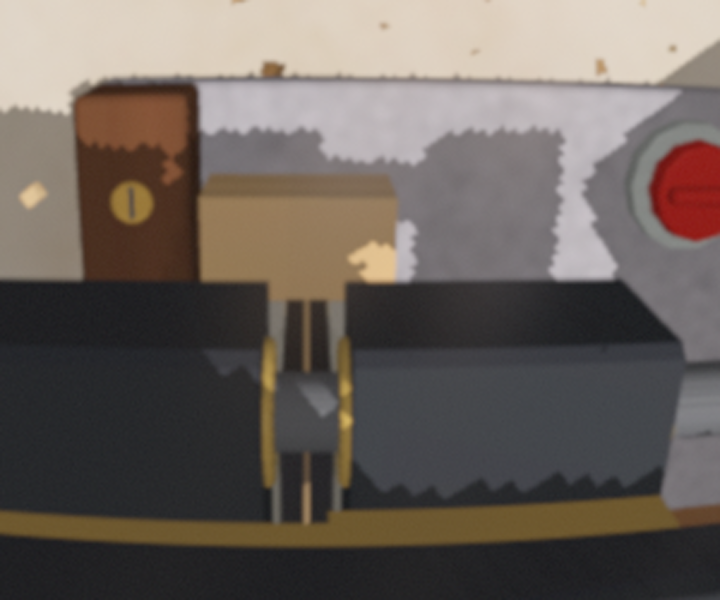

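The wrist view shows the stile's end still at its old place, (315,231). So the fingertips passed above it, and the closed tips stand higher than I assumed. I'll back off and feel for the deck.

Request:
{"method": "play_rows", "body": {"deltas": [[-0.0151, -0.0215, 0, 0, 0, 0], [-0.0151, -0.0215, 0, 0, 0, 0], [0, 0, 0, 0, 0, 0], [0, 0, -0.005, 0, 0, 0], [0, 0, -0.005, 0, 0, 0], [0, 0, 0, 0, 0, 0]]}}

```text
clock: 6.35
tool_pos: [0.4861, -0.2422, 0.0315]
orientation: [179.9, -0.0, -124.9]
force: [0.3, 0.5, 0.1]
opening: 0.0001
gripper_force: 0.0
```

```bash
python3 - <<'E'
from plant import *
from h import *
p,d=snapshot("wrist");m=camera_model("wrist");o=get_obs();print(o["tool_pos"],o["force"])
t=o["tool_pos"];print("tcp",proj(m,t),"tip",proj(m,t-[0,0,.019]))
cv2.imwrite("pics/w2c.png",cv2.resize(p[150:400,190:490],None,fx=2.4,fy=2.4,interpolation=cv2.INTER_CUBIC))
p,d=snapshot("scene");cv2.imwrite("pics/s2.png",p)
print(d[::,::].shape, [ (v,u,round(float(d[v,u]),3)) for v in (250,270,290,310,330) for u in (300,318)])
E
```

```text
[ 0.48625289 -0.24225867  0.03176554] [ 0.40896056  0.59405323 -0.2967338 ]
tcp [318.6806444  287.50783803] tip [318.53245288 273.72874899]
(480, 640) [(250, 300, 1.277), (250, 318, 1.279), (270, 300, 1.24), (270, 318, 1.25), (290, 300, 1.219), (290, 318, 1.22), (310, 300, 1.184), (310, 318, 1.192), (330, 300, 1.156), (330, 318, 1.154)]
```

View pics/w2c.png

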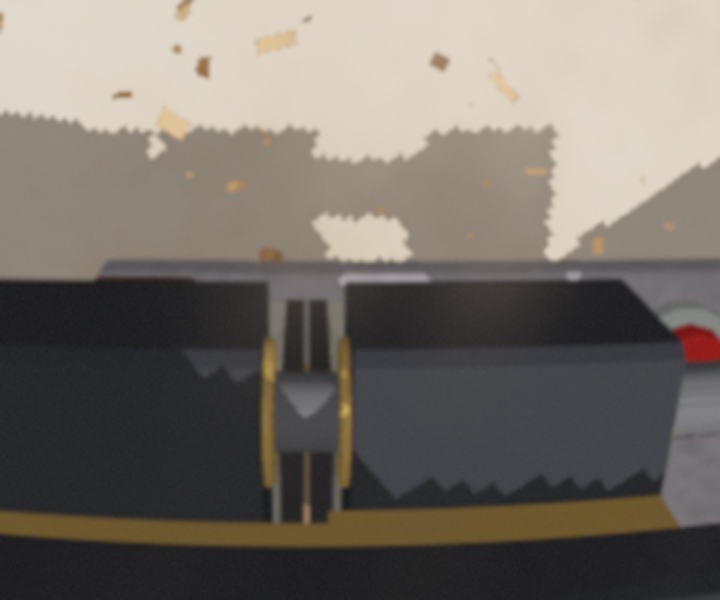

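Request:
{"method": "play_rows", "body": {"deltas": [[0, 0, -0.002, 0, 0, 0], [0, 0, 0, 0, 0, 0]]}}

```text
clock: 6.65
tool_pos: [0.4863, -0.2425, 0.0305]
orientation: [180.0, -0.0, -124.9]
force: [-0.2, -0.3, -0.2]
opening: 0.0003
gripper_force: 0.0
```

Request:
{"method": "play_rows", "body": {"deltas": [[0, 0, -0.002, 0, 0, 0], [0, 0, 0, 0, 0, 0]]}}

```text
clock: 6.85
tool_pos: [0.4861, -0.2426, 0.0289]
orientation: [180.0, -0.0, -124.9]
force: [-0.3, -0.3, -0.5]
opening: 0.0005
gripper_force: 0.0
```

Request:
{"method": "play_rows", "body": {"deltas": [[0, 0, -0.002, 0, 0, 0], [0, 0, 0, 0, 0, 0]]}}

```text
clock: 7.05
tool_pos: [0.4861, -0.2427, 0.0273]
orientation: [180.0, -0.0, -124.9]
force: [-0.5, -0.1, 0.8]
opening: 0.0007
gripper_force: 0.0
```

Request:
{"method": "play_rows", "body": {"deltas": [[0, 0, -0.002, 0, 0, 0], [0, 0, 0, 0, 0, 0]]}}

```text
clock: 7.25
tool_pos: [0.4861, -0.2427, 0.0257]
orientation: [180.0, -0.0, -124.9]
force: [-0.3, -0.4, -0.6]
opening: 0.0002
gripper_force: 0.0
```

Request:
{"method": "play_rows", "body": {"deltas": [[0, 0, -0.002, 0, 0, 0], [0, 0, 0, 0, 0, 0]]}}

```text
clock: 7.45
tool_pos: [0.4861, -0.2427, 0.0241]
orientation: [180.0, -0.0, -124.9]
force: [-0.0, -0.3, 0.9]
opening: 0.0005
gripper_force: 0.0
```

Request:
{"method": "play_rows", "body": {"deltas": [[0, 0, -0.002, 0, 0, 0], [0, 0, 0, 0, 0, 0]]}}

```text
clock: 7.65
tool_pos: [0.4861, -0.2427, 0.0225]
orientation: [180.0, -0.0, -124.9]
force: [-0.0, 0.4, 0.6]
opening: 0.0007
gripper_force: 0.0
```

Request:
{"method": "play_rows", "body": {"deltas": [[0, 0, -0.002, 0, 0, 0], [0, 0, 0, 0, 0, 0]]}}

```text
clock: 7.85
tool_pos: [0.4861, -0.2427, 0.0209]
orientation: [180.0, -0.0, -124.9]
force: [0.7, 1.1, 1.0]
opening: 0.0001
gripper_force: 0.0
```

Request:
{"method": "play_rows", "body": {"deltas": [[0, 0, -0.0015, 0, 0, 0], [0, 0, 0, 0, 0, 0]]}}

```text
clock: 8.05
tool_pos: [0.4861, -0.2427, 0.0197]
orientation: [180.0, -0.0, -124.9]
force: [0.3, 0.4, 0.1]
opening: 0.0004
gripper_force: 0.0
```

Request:
{"method": "play_rows", "body": {"deltas": [[0, 0, -0.0015, 0, 0, 0], [0, 0, 0, 0, 0, 0]]}}

```text
clock: 8.25
tool_pos: [0.4862, -0.2427, 0.0185]
orientation: [180.0, -0.0, -124.9]
force: [0.3, 0.4, -0.4]
opening: 0.0002
gripper_force: 0.0
```

```bash
python3 - <<'E'
from plant import *
from h import *
p,d=snapshot("wrist");m=camera_model("wrist");W=m["world_to_cam"];o=get_obs();t=o["tool_pos"]
a=np.radians(-35.1);X=np.array([np.cos(a),np.sin(a),0]);Y=np.array([-X[1],X[0],0])
def pt(u,v):
    r=np.array([u-m["cx"],v-m["cy"]]);n=np.hypot(*r)+1e-9;th=n/m["fx"];z=d[v,u]
    q=np.r_[r/n*np.tan(th)*z,z];P=W[:3,:3].T@(q-W[:3,3]);e=P-t
    return np.round([e@X*1000,e@Y*1000,P[2]*1000],1)
for u in (240,303,312,318,323,332,400):
    print(u,*[(v,*pt(u,v)) for v in (262,270,278,286,295,310,330,350)])
cv2.imwrite("pics/w3.png",p)
E
```

```text
240 (262, np.float64(42.0), np.float64(-6.3), np.float64(-0.1)) (270, np.float64(19.9), np.float64(-38.8), np.float64(100.5)) (278, np.float64(18.8), np.float64(-38.7), np.float64(105.6)) (286, np.float64(17.7), np.float64(-39.0), np.float64(111.1)) (295, np.float64(17.0), np.float64(-38.6), np.float64(115.1)) (310, np.float64(16.8), np.float64(-36.1), np.float64(117.1)) (330, np.float64(17.2), np.float64(-31.3), np.float64(117.0)) (350, np.float64(17.8), np.float64(-25.6), np.float64(116.2))
303 (262, np.float64(8.1), np.float64(-7.6), np.float64(2.8)) (270, np.float64(8.0), np.float64(-4.9), np.float64(7.2)) (278, np.float64(6.9), np.float64(-11.3), np.float64(35.1)) (286, np.float64(6.6), np.float64(-11.4), np.float64(44.2)) (295, np.float64(4.1), np.float64(-35.6), np.float64(107.8)) (310, np.float64(4.0), np.float64(-33.3), np.float64(110.9)) (330, np.float64(3.9), np.float64(-30.1), np.float64(114.3)) (350, np.float64(4.1), np.float64(-23.3), np.float64(111.8))
312 (262, np.float64(3.5), np.float64(-6.6), np.float64(-0.5)) (270, np.float64(3.4), np.float64(-4.8), np.float64(7.1
[... 1623 characters left out ...]
4(107.6)) (310, np.float64(-2.4), np.float64(-33.9), np.float64(112.0)) (330, np.float64(1.0), np.float64(-70.0), np.float64(185.2)) (350, np.float64(-2.6), np.float64(-23.8), np.float64(112.5))
400 (262, np.float64(-43.7), np.float64(-6.5), np.float64(-0.6)) (270, np.float64(-19.4), np.float64(-39.1), np.float64(101.0)) (278, np.float64(-18.6), np.float64(-38.6), np.float64(105.1)) (286, np.float64(-17.4), np.float64(-38.8), np.float64(110.4)) (295, np.float64(-16.3), np.float64(-39.0), np.float64(115.9)) (310, np.float64(-16.5), np.float64(-35.7), np.float64(116.2)) (330, np.float64(-16.8), np.float64(-31.2), np.float64(116.7)) (350, np.float64(-17.4), np.float64(-25.9), np.float64(116.4))
```

The depth readings put the closed fingertips about 10 mm above the reported TCP, which explains the pass over the stile. I'll descend until I feel the deck.

Request:
{"method": "play_rows", "body": {"deltas": [[0, 0, -0.005, 0, 0, 0], [0, 0, -0.004, 0, 0, 0], [0, 0, 0, 0, 0, 0]]}}

```text
clock: 8.6
tool_pos: [0.4858, -0.2426, 0.0108]
orientation: [179.9, -0.0, -124.9]
force: [0.9, -0.1, 0.1]
opening: 0.0003
gripper_force: 0.0
```

Request:
{"method": "play_rows", "body": {"deltas": [[0, 0, -0.002, 0, 0, 0], [0, 0, -0.001, 0, 0, 0], [0, 0, 0, 0, 0, 0]]}}

```text
clock: 8.9
tool_pos: [0.4862, -0.2427, 0.0089]
orientation: [180.0, -0.0, -124.9]
force: [0.6, 0.1, -0.1]
opening: 0.0003
gripper_force: 0.0
```

Request:
{"method": "play_rows", "body": {"deltas": [[0, 0, -0.0015, 0, 0, 0], [0, 0, 0, 0, 0, 0]]}}

```text
clock: 9.1
tool_pos: [0.4862, -0.2427, 0.0078]
orientation: [180.0, -0.0, -124.9]
force: [0.0, -0.1, -0.6]
opening: 0.0005
gripper_force: 0.0
```

Request:
{"method": "play_rows", "body": {"deltas": [[0.0029, 0.0041, 0, 0, 0, 0], [0.0029, 0.0041, 0, 0, 0, 0], [0.0029, 0.0041, 0, 0, 0, 0], [0.0029, 0.0041, 0, 0, 0, 0], [0.0029, 0.0041, 0, 0, 0, 0], [0.0029, 0.0041, 0, 0, 0, 0], [0.0029, 0.0041, 0, 0, 0, 0], [0.0007, 0.001, 0, 0, 0, 0], [0, 0, 0, 0, 0, 0]]}}

```text
clock: 10.0
tool_pos: [0.5032, -0.2187, 0.0078]
orientation: [-180.0, 0.0, -124.9]
force: [0.6, -0.0, 0.0]
opening: 0.0005
gripper_force: 0.0
```

```bash
python3 - <<'E'
from plant import *
from h import *
p,d=snapshot("wrist");m=camera_model("wrist");o=get_obs()
for n,P in dict(stop_end=J(0,-190,34),stile_new=J(-21,-146,34),s2=J(-21,-169,34)).items(): print(n,proj(m,P).round())
print(o["tool_pos"],o["force"])
cv2.imwrite("pics/w4c.png",cv2.resize(p[150:350,220:420],None,fx=2.4,fy=2.4,interpolation=cv2.INTER_CUBIC))
E
```

```text
stop_end [264. 234.]
stile_new [317. 333.]
s2 [317. 284.]
[ 0.50313484 -0.21879641  0.00783157] [ 0.59790008 -0.34851806 -0.33260155]
```

View pics/w4c.png

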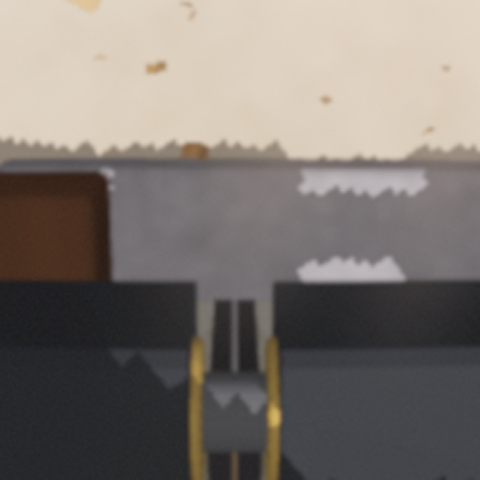

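The deck now shows right up to the fingers, at crop (235,300), with no stile on the near side, so the fingers are behind it and pushing. I'll continue to the fence.

Request:
{"method": "play_rows", "body": {"deltas": [[0.0014, 0.002, 0, 0, 0, 0], [0.0014, 0.002, 0, 0, 0, 0], [0.0007, 0.001, 0, 0, 0, 0], [0, 0, 0, 0, 0, 0]]}}

```text
clock: 10.45
tool_pos: [0.5059, -0.2148, 0.0078]
orientation: [180.0, 0.0, -124.9]
force: [-1.1, -0.8, -0.4]
opening: 0.0006
gripper_force: 0.0
```

Request:
{"method": "play_rows", "body": {"deltas": [[0.0007, 0.001, 0, 0, 0, 0], [0.0007, 0.001, 0, 0, 0, 0], [0, 0, 0, 0, 0, 0]]}}

```text
clock: 10.75
tool_pos: [0.5055, -0.2143, 0.0079]
orientation: [179.9, -0.1, -124.9]
force: [-4.0, -7.9, 2.4]
opening: -0.0001
gripper_force: 4.2
```

Request:
{"method": "play_rows", "body": {"deltas": [[0.0007, 0.001, 0, 0, 0, 0], [0, 0, 0, 0, 0, 0]]}}

```text
clock: 10.95
tool_pos: [0.5054, -0.2142, 0.0079]
orientation: [179.9, -0.2, -124.9]
force: [-5.7, -12.0, 3.6]
opening: 0.0006
gripper_force: 6.5
```

Request:
{"method": "play_rows", "body": {"deltas": [[-0.0086, -0.0123, 0, 0, 0, 0], [0, 0, 0.05, 0, 0, 0], [0.002, 0.05, 0, 0, 0, 0], [0.002, 0.05, 0, 0, 0, 0], [0, 0, 0, 0, 0, 0]]}}

```text
clock: 11.45
tool_pos: [0.5044, -0.1395, 0.0485]
orientation: [-179.9, 0.1, -124.7]
force: [0.1, -0.1, -0.0]
opening: 0.0004
gripper_force: 0.0
```

```bash
python3 look.py b; python3 - <<'E'
from plant import *
from h import *
m=camera_model("scene");p,d=snapshot("scene")
im,o=blobs(p,(250,175,390,285));a=np.radians(-35.1);X=np.array([np.cos(a),np.sin(a)]);Y=np.array([-X[1],X[0]])
for k in("stile","rail"):
  for c in o[k]:
    w=ray(m,c,.034)*1000-[611,-103.5];w=np.c_[w@X,w@Y];print(k,w.min(0).round(1),w.max(0).round(1))
E
```

```text
stile [ -22.2 -132.8] [11.8 37.4] 88.6 [ -40.9 -138.9] [  -3.6 -126.5]
rail [-308.5  -75.7] [38.5  9.1] 35.1 [-326.9  -85.4] [-292.3  -61. ]
rail [-259.4  -43.6] [16.5 13.1] 35.1 [-269.8  -53.5] [-249.9  -34.3]
batt [-190.   -56.6] [61.3 40.9] 0.7 [-220.7  -77.4] [-159.6  -36.1]
batt [-187.7   12. ] [ 24.8 100.7] 89.8 [-238.    -0.6] [-137.4   24.3]
tcp jig -65.90667787368675 -91.86120165539559 [0.20955412 0.18353378 0.04133234] [-1.79952289e+02  6.69608136e-02 -1.24713875e+02]
stile [ -39.9 -139.9] [  -2.1 -126.3]
rail [-224.5   91.3] [-204.   117.4]
rail [113.5 -35. ] [136.6  -3.4]
```

Request:
{"method": "play_rows", "body": {"deltas": [[0, 0, -0.03, 0, 0, 0], [0, 0, -0.02, 0, 0, 0], [0, 0, 0, 0, 0, 0], [0.0031, -0.0022, 0, 0, 0, 0], [0.0031, -0.0022, 0, 0, 0, 0], [0.0031, -0.0022, 0, 0, 0, 0], [0.001, -0.0007, 0, 0, 0, 0], [0, 0, 0, 0, 0, 0]]}}

```text
clock: 12.35
tool_pos: [0.5125, -0.1483, 0.0082]
orientation: [-180.0, 0.0, -124.9]
force: [0.2, -0.4, 0.3]
opening: 0.0006
gripper_force: 0.0
```

Request:
{"method": "play_rows", "body": {"deltas": [[0.001, -0.0007, 0, 0, 0, 0], [0.001, -0.0007, 0, 0, 0, 0], [0.001, -0.0007, 0, 0, 0, 0], [0.001, -0.0007, 0, 0, 0, 0], [0, 0, 0, 0, 0, 0]]}}

```text
clock: 12.85
tool_pos: [0.5125, -0.1492, 0.0075]
orientation: [179.7, -0.1, -124.9]
force: [-8.9, 12.2, 8.4]
opening: 0.0005
gripper_force: 7.1
```

Request:
{"method": "play_rows", "body": {"deltas": [[0.001, -0.0007, 0, 0, 0, 0], [0.001, -0.0007, 0, 0, 0, 0], [0, 0, 0, 0, 0, 0]]}}

```text
clock: 13.15
tool_pos: [0.5124, -0.1493, 0.0074]
orientation: [179.6, -0.1, -124.9]
force: [-14.9, 20.8, 15.0]
opening: 0.0006
gripper_force: 12.1
```

Request:
{"method": "play_rows", "body": {"deltas": [[-0.008, 0.0057, 0, 0, 0, 0], [-0.008, 0.0057, 0, 0, 0, 0], [-0.0057, -0.0082, 0, 0, 0, 0], [-0.0409, 0.0287, 0, 0, 0, 0], [-0.0409, 0.0287, 0, 0, 0, 0], [0, 0, 0, 0, 0, 0]]}}

```text
clock: 13.75
tool_pos: [0.4293, -0.1027, 0.0075]
orientation: [179.9, -0.1, -124.9]
force: [1.0, -0.2, -0.6]
opening: 0.0002
gripper_force: 0.0
```

```bash
python3 look.py c
```

```text
stile [-20.1 -25.1] [48.2 38.1] 89.5 [-39.1 -49.3] [-1. -1.]
rail [-16.6 -46.2] [ 8.2 36.8] 75.1 [-34.6 -54.3] [  1.2 -39.9]
rail [  12.3 -167.6] [10.4 10.3] 34.6 [   6.5 -173.3] [  17.7 -162.2]
batt [   4.  -103.9] [169.4  40.4] 89.8 [ -16.  -188.6] [ 24.5 -19.2]
batt [-52.6  10.8] [ 25.5 153.5] 89.1 [-129.3   -1.6] [24.1 24.2]
tcp jig -146.61010493570208 -102.32512257373388 [ 1.10934056  0.21343457 -0.09806399] [ 1.79982808e+02 -1.58769284e-02 -1.24802295e+02]
```

Request:
{"method": "play_rows", "body": {"deltas": [[0.0058, 0.0082, 0, 0, 0, 0], [0.0029, 0.0041, 0, 0, 0, 0], [0.0029, 0.0041, 0, 0, 0, 0], [0.0029, 0.0041, 0, 0, 0, 0], [0.0029, 0.0041, 0, 0, 0, 0], [0.0029, 0.0041, 0, 0, 0, 0], [0.0029, 0.0041, 0, 0, 0, 0], [0.0029, 0.0041, 0, 0, 0, 0], [0.0029, 0.0041, 0, 0, 0, 0], [0.0029, 0.0041, 0, 0, 0, 0]]}}

```text
clock: 14.8
tool_pos: [0.4598, -0.0667, 0.0079]
orientation: [-180.0, 0.0, -124.9]
force: [-0.0, -1.4, 0.1]
opening: 0.0004
gripper_force: 0.2
```

Request:
{"method": "play_rows", "body": {"deltas": [[0.0014, 0.002, 0, 0, 0, 0], [0.0014, 0.002, 0, 0, 0, 0], [0.0007, 0.001, 0, 0, 0, 0], [0, 0, 0, 0, 0, 0]]}}

```text
clock: 15.2
tool_pos: [0.4626, -0.0629, 0.0079]
orientation: [-180.0, 0.0, -124.9]
force: [-0.4, -0.1, -0.3]
opening: 0.0003
gripper_force: 0.0
```

Request:
{"method": "play_rows", "body": {"deltas": [[0.0007, 0.001, 0, 0, 0, 0], [0.0007, 0.001, 0, 0, 0, 0], [0, 0, 0, 0, 0, 0]]}}

```text
clock: 15.5
tool_pos: [0.4628, -0.0621, 0.0078]
orientation: [180.0, -0.1, -124.9]
force: [-1.1, -5.5, 2.9]
opening: -0.0
gripper_force: 2.4
```

Request:
{"method": "play_rows", "body": {"deltas": [[0.0014, 0.002, 0, 0, 0, 0], [0, 0, 0, 0, 0, 0], [-0.0115, -0.0164, 0, 0, 0, 0], [-0.0341, 0.024, 0, 0, 0, 0], [-0.0341, 0.024, 0, 0, 0, 0], [-0.0341, 0.024, 0, 0, 0, 0], [0, 0, 0, 0, 0, 0]]}}

```text
clock: 16.2
tool_pos: [0.3701, -0.0152, 0.0077]
orientation: [179.9, -0.0, -124.8]
force: [-0.3, 0.1, 0.3]
opening: 0.0002
gripper_force: 0.0
```

```bash
python3 look.py d; python3 - <<'E'
from plant import *
from h import *
m=camera_model("scene");p,d=snapshot("scene");cv2.imwrite("pics/sd.png",p)
im,o=blobs(p,(250,175,390,285));a=np.radians(-35.1);X=np.array([np.cos(a),np.sin(a)]);Y=np.array([-X[1],X[0]])
for k in("stile","rail"):
  for c in o[k]:
    w=ray(m,c,.034)*1000-[611,-103.5];w=np.c_[w@X,w@Y];print(k,w.min(0).round(1),w.max(0).round(1))
E
```

```text
stile [-19.5 -20.3] [37.9 36.1] 89.6 [-37.7 -39.1] [-1.4 -1.4]
stile [-19.8 -60.6] [36.7 41.2] 0.3 [-38.2 -81.3] [ -1.6 -40.1]
rail [-19.4 -96.7] [86.  41.5] 89.9 [ -40.2 -139.7] [  1.4 -53.7]
rail [-103.2   -8.2] [28.4 90. ] 65.7 [-149.4  -32.7] [-62.9   0.7]
batt [-91.3  -8.9] [ 65.1 230.3] 89.5 [-206.2  -41.2] [24.1 24.1]
batt [  11.4 -104.1] [169.4  25.9] 89.6 [  -1.7 -188.7] [ 24.8 -19.4]
tcp jig -246.21087768396922 -64.82089178539229 [ 1.12153255 -0.04822002  0.03985958] [-1.79997479e+02  4.92836578e-02 -1.24739682e+02]
stile [ -38.6 -140.9] [ 1.6 -1.1]
rail [-116.9  -38.7] [-64.4   1.1]
rail [ 84.7 -81.8] [140.2   3.3]
```

Request:
{"method": "play_rows", "body": {"deltas": [[0.015, 0.0214, 0, 0, 0, 0], [0.015, 0.0214, 0, 0, 0, 0], [0, 0, 0, 0, 0, 0], [0.0041, -0.0029, 0, 0, 0, 0], [0.0041, -0.0029, 0, 0, 0, 0], [0.0041, -0.0029, 0, 0, 0, 0], [0.0041, -0.0029, 0, 0, 0, 0], [0.0041, -0.0029, 0, 0, 0, 0], [0.0041, -0.0029, 0, 0, 0, 0], [0, 0, 0, 0, 0, 0]]}}

```text
clock: 17.3
tool_pos: [0.4178, 0.0047, 0.0079]
orientation: [-180.0, 0.0, -124.9]
force: [0.1, 0.4, -0.1]
opening: 0.0004
gripper_force: 0.0
```

```bash
python3 look.py e
```

```text
stile [-19.9 -41.8] [80.7 36.9] 89.6 [-38.4 -82. ] [-1.2 -1.4]
stile [ -19.4 -120.6] [32.8 34.7] 89.2 [ -37.  -137.2] [  -2.3 -104.4]
rail [-19.4 -97. ] [41.6 84.9] 0.2 [ -40.2 -139.4] [  1.4 -54.5]
rail [-49.6 -21.7] [22.9  8.4] 82.0 [-55.  -32.8] [-46. -10.]
batt [-48.7  -9.3] [ 65.  145.2] 89.6 [-121.3  -41.4] [24.1 23.5]
batt [  11.4 -103.9] [169.3  25.9] 89.6 [  -1.7 -188.6] [ 24.8 -19.2]
tcp jig -220.57925834224918 -22.617659195278037 [-0.23610516 -0.25292146 -0.54630047] [-1.79993213e+02  1.04361540e-02 -1.24917220e+02]
```

View pics/e_c.png

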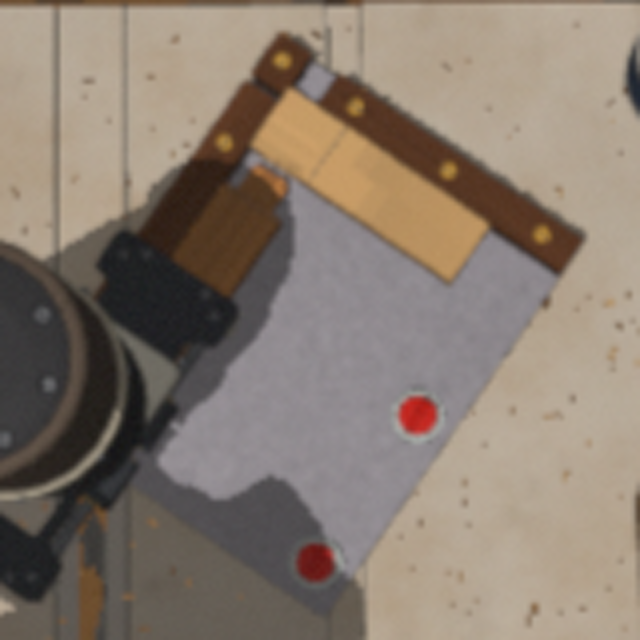

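The stile lies flush along the stop with its head at the fence. The rail is flat on the fence, with its tenon tip at crop (270,185), about 5 mm from the mortise. I'll keep pushing.

Request:
{"method": "play_rows", "body": {"deltas": [[0.002, -0.0014, 0, 0, 0, 0], [0.002, -0.0014, 0, 0, 0, 0], [0.002, -0.0014, 0, 0, 0, 0], [0.002, -0.0014, 0, 0, 0, 0], [0, 0, 0, 0, 0, 0]]}}

```text
clock: 17.85
tool_pos: [0.4239, 0.0005, 0.0079]
orientation: [-180.0, 0.0, -124.9]
force: [-0.6, -0.8, 0.5]
opening: 0.0
gripper_force: 0.0
```

Request:
{"method": "play_rows", "body": {"deltas": [[0.002, -0.0014, 0, 0, 0, 0], [0.002, -0.0014, 0, 0, 0, 0], [0.002, -0.0014, 0, 0, 0, 0], [0.002, -0.0014, 0, 0, 0, 0], [0.002, -0.0014, 0, 0, 0, 0], [0.002, -0.0014, 0, 0, 0, 0], [0, 0, 0, 0, 0, 0]]}}

```text
clock: 18.55
tool_pos: [0.4336, -0.0063, 0.0079]
orientation: [-180.0, 0.0, -124.9]
force: [0.3, 0.6, -0.2]
opening: 0.0002
gripper_force: 0.0
```

Request:
{"method": "play_rows", "body": {"deltas": [[0.001, -0.0007, 0, 0, 0, 0], [0.001, -0.0007, 0, 0, 0, 0], [0.001, -0.0007, 0, 0, 0, 0], [0.001, -0.0007, 0, 0, 0, 0], [0, 0, 0, 0, 0, 0]]}}

```text
clock: 19.05
tool_pos: [0.4366, -0.0085, 0.0079]
orientation: [-180.0, 0.0, -124.9]
force: [-0.4, -0.3, 0.8]
opening: 0.0006
gripper_force: 0.0
```

Request:
{"method": "play_rows", "body": {"deltas": [[0.001, -0.0007, 0, 0, 0, 0], [0.001, -0.0007, 0, 0, 0, 0], [0.001, -0.0007, 0, 0, 0, 0], [0, 0, 0, 0, 0, 0]]}}

```text
clock: 19.45
tool_pos: [0.439, -0.0102, 0.0079]
orientation: [-180.0, 0.0, -124.9]
force: [-0.3, -0.3, -0.0]
opening: 0.0004
gripper_force: 0.1
```

Request:
{"method": "play_rows", "body": {"deltas": [[0.001, -0.0007, 0, 0, 0, 0], [0.001, -0.0007, 0, 0, 0, 0], [0, 0, 0, 0, 0, 0]]}}

```text
clock: 19.75
tool_pos: [0.439, -0.0105, 0.0078]
orientation: [179.9, -0.0, -124.9]
force: [-11.5, 13.9, 9.1]
opening: 0.0005
gripper_force: 8.5
```

Request:
{"method": "play_rows", "body": {"deltas": [[0.001, -0.0007, 0, 0, 0, 0], [0.001, -0.0007, 0, 0, 0, 0], [0, 0, 0, 0, 0, 0]]}}

```text
clock: 20.05
tool_pos: [0.439, -0.0108, 0.0078]
orientation: [179.7, -0.0, -125.0]
force: [-22.4, 27.7, 20.2]
opening: 0.0004
gripper_force: 17.0
```

Request:
{"method": "play_rows", "body": {"deltas": [[-0.008, 0.0057, 0, 0, 0, 0], [-0.02, 0.014, 0, 0, 0, 0], [0, 0, 0.06, 0, 0, 0], [0, 0, 0.06, 0, 0, 0], [0, 0.06, 0, 0, 0, 0], [0, 0.06, 0, 0, 0, 0], [0, 0.06, 0, 0, 0, 0], [0, 0.06, 0, 0, 0, 0], [0, 0, 0, 0, 0, 0]]}}

```text
clock: 20.95
tool_pos: [0.4208, 0.2005, 0.1044]
orientation: [-179.9, 0.2, -124.6]
force: [-0.3, -0.3, -0.2]
opening: 0.0003
gripper_force: 0.0
```

```bash
python3 look.py f
```

```text
stile [-17.4 -19.8] [35.  29.5] 88.1 [-32.6 -36.9] [-2.5 -2.3]
stile [-19.9 -56.4] [34.5 27.8] 1.2 [-37.2 -70.6] [ -2.8 -42.5]
rail [-89.2 -68.7] [140.7 180.8] 89.8 [-179.4 -139.4] [1.4 1.4]
batt [-107.2   10.6] [ 26.6 262.9] 89.6 [-238.7   -2.3] [24.2 24.5]
batt [  11.4 -104.1] [169.7  25.9] 89.6 [  -1.7 -188.9] [ 24.8 -19.2]
tcp jig -329.75679894438986 136.74273360094548 [-0.04901901 -0.53799042  0.37723892] [-1.79982171e+02  3.03701898e-02 -1.24672525e+02]
```

View pics/f_c.png

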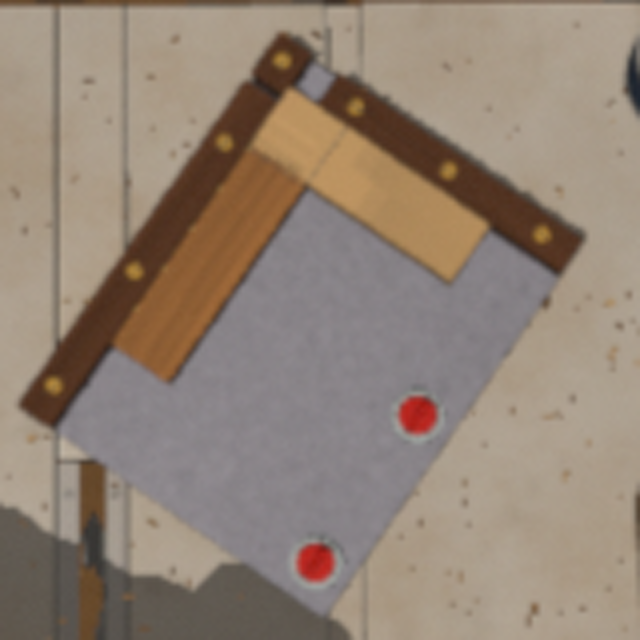

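The joint looks closed: shoulder on the stile at crop (278,165), both pieces against the fences. I'll give each piece a light final press toward the long fence to take up any fraction of a millimetre.

Request:
{"method": "play_rows", "body": {"deltas": [[0.0098, -0.0543, 0, 0, 0, 0], [0.0098, -0.0543, 0, 0, 0, 0], [0.0098, -0.0543, 0, 0, 0, 0], [0.0098, -0.0543, 0, 0, 0, 0], [0.0098, -0.0543, 0, 0, 0, 0], [0.0098, -0.0543, 0, 0, 0, 0], [0.0098, -0.0543, 0, 0, 0, 0], [0, 0, 0, 0, 0, 0]]}}

```text
clock: 21.8
tool_pos: [0.474, -0.1135, 0.1035]
orientation: [180.0, -0.1, -125.2]
force: [-0.0, 0.9, 0.1]
opening: 0.0005
gripper_force: 0.0
```

Request:
{"method": "play_rows", "body": {"deltas": [[0, 0, -0.06, 0, 0, 0], [0, 0, -0.04, 0, 0, 0], [0, 0, -0.02, 0, 0, 0], [0, 0, 0, 0, 0, 0]]}}

```text
clock: 22.2
tool_pos: [0.4724, -0.1094, 0.0058]
orientation: [179.8, -0.2, -124.9]
force: [0.1, 0.2, 0.8]
opening: 0.0003
gripper_force: 0.0
```

Request:
{"method": "play_rows", "body": {"deltas": [[0.0072, 0.0102, 0.002, 0, 0, 0], [0.0072, 0.0102, 0, 0, 0, 0], [0.0058, 0.0082, 0, 0, 0, 0], [0, 0, 0, 0, 0, 0], [0.0014, 0.002, 0, 0, 0, 0], [0.0014, 0.002, 0, 0, 0, 0], [0, 0, 0, 0, 0, 0]]}}

```text
clock: 22.9
tool_pos: [0.4925, -0.0829, 0.0096]
orientation: [180.0, -0.0, -124.9]
force: [-1.2, -1.4, 1.0]
opening: 0.0004
gripper_force: 1.1
```

Request:
{"method": "play_rows", "body": {"deltas": [[0.0007, 0.001, 0, 0, 0, 0], [0.0007, 0.001, 0, 0, 0, 0], [0, 0, 0, 0, 0, 0]]}}

```text
clock: 23.2
tool_pos: [0.4924, -0.0828, 0.0095]
orientation: [179.9, -0.2, -124.9]
force: [-3.6, -11.8, 5.3]
opening: 0.0006
gripper_force: 5.7
```

Request:
{"method": "play_rows", "body": {"deltas": [[-0.0115, -0.0164, 0, 0, 0, 0], [-0.0115, -0.0164, 0, 0, 0, 0], [0, 0, 0.05, 0, 0, 0], [0.008, -0.0525, 0, 0, 0, 0], [0.008, -0.0525, 0, 0, 0, 0], [0.008, -0.0525, 0, 0, 0, 0], [0, 0, 0, 0, 0, 0], [0, 0, 0, 0, 0, 0]]}}

```text
clock: 24.0
tool_pos: [0.4937, -0.2346, 0.049]
orientation: [180.0, 0.0, -125.1]
force: [-0.0, 0.4, -0.9]
opening: 0.0005
gripper_force: 0.0
```

Request:
{"method": "play_rows", "body": {"deltas": [[0, 0, -0.03, 0, 0, 0], [0, 0, -0.02, 0, 0, 0], [0, 0, 0, 0, 0, 0], [0.0072, 0.0102, 0, 0, 0, 0], [0.0058, 0.0082, 0, 0, 0, 0], [0, 0, 0, 0, 0, 0], [0.0014, 0.002, 0, 0, 0, 0], [0.0014, 0.002, 0, 0, 0, 0], [0.0007, 0.001, 0, 0, 0, 0], [0, 0, 0, 0, 0, 0]]}}

```text
clock: 25.0
tool_pos: [0.5074, -0.2156, 0.01]
orientation: [180.0, -0.1, -124.9]
force: [-2.6, -7.6, 4.5]
opening: 0.0007
gripper_force: 3.6
```

Request:
{"method": "play_rows", "body": {"deltas": [[0.0007, 0.001, 0, 0, 0, 0], [0.0007, 0.001, 0, 0, 0, 0], [0, 0, 0, 0, 0, 0]]}}

```text
clock: 25.3
tool_pos: [0.5071, -0.2153, 0.01]
orientation: [179.9, -0.2, -124.9]
force: [-7.1, -15.3, 6.3]
opening: 0.0001
gripper_force: 8.2
```

Request:
{"method": "play_rows", "body": {"deltas": [[-0.0115, -0.0164, 0, 0, 0, 0], [-0.0115, -0.0164, 0, 0, 0, 0], [0, 0, 0.06, 0, 0, 0], [0, 0, 0.06, 0, 0, 0], [0, 0, 0.06, 0, 0, 0], [-0.03, -0.03, 0, 0, 0, 0], [-0.03, -0.03, 0, 0, 0, 0], [0, 0, 0, 0, 0, 0]]}}

```text
clock: 26.1
tool_pos: [0.4399, -0.2888, 0.1538]
orientation: [-180.0, 0.0, -125.0]
force: [-0.6, -0.2, -0.1]
opening: 0.0007
gripper_force: 0.0
```

```bash
python3 look.py g
```

```text
tcp jig -32.71445802781389 -248.92675972019393 [-0.19013091  0.34439407 -0.30826074] [-1.79977189e+02  4.73687786e-02 -1.25038887e+02]
```

View pics/g.png

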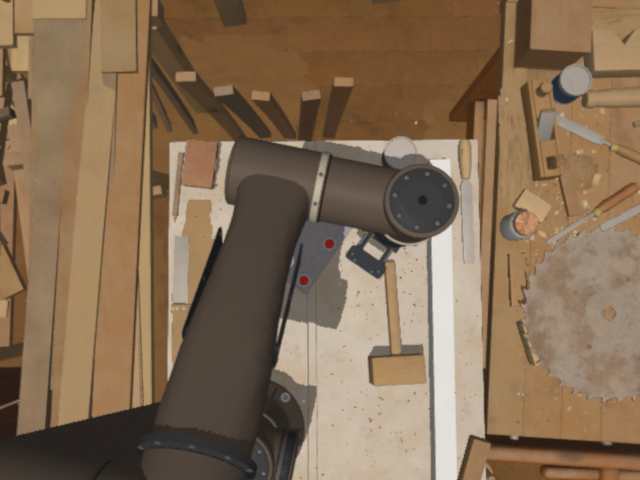

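The arm hides the jig in this view; the bystanders look undisturbed. I'll move aside for a last numeric check.

Request:
{"method": "play_rows", "body": {"deltas": [[0.005, 0.06, 0, 0, 0, 0], [0.005, 0.06, 0, 0, 0, 0], [0.005, 0.06, 0, 0, 0, 0], [0, 0.06, 0, 0, 0, 0], [0, 0.06, 0, 0, 0, 0], [0, 0.06, 0, 0, 0, 0], [0, 0.06, 0, 0, 0, 0], [0, 0.06, 0, 0, 0, 0], [0, 0.06, 0, 0, 0, 0], [0, 0.06, 0, 0, 0, 0]]}}

```text
clock: 27.15
tool_pos: [0.4543, 0.1952, 0.1535]
orientation: [180.0, 0.0, -124.8]
force: [0.5, 0.8, 0.6]
opening: 0.0006
gripper_force: 0.0
```

```bash
python3 look.py k; python3 - <<'E'
import cv2,numpy as np
a=cv2.imread("pics/top0.png").astype(int);b=cv2.imread("pics/k.png").astype(int)
print([(n,int((np.abs(a-b).max(2)[v0:v1,u0:u1]>40).sum())) for n,(u0,v0,u1,v1) in dict(tin=(380,130,420,178),offcut=(403,167,427,213),fence=(425,155,460,480),rasp=(457,135,478,268),mallet=(365,255,428,390),nail=(180,138,220,190),pencil=(170,150,183,222),square=(168,230,230,320)).items()])
f=cv2.imread("pics/f.png").astype(int);print("f vs k jig diff",int((np.abs(f-b).max(2)[150:262,240:375]>40).sum()))
E
```

```text
stile [-17.8 -19.7] [35.  30.1] 89.4 [-33.1 -37.1] [-2.6 -2.2]
stile [-20.3 -56.5] [28.1 34.1] 88.0 [-37.2 -70.4] [ -3.1 -42.1]
rail [-88.9 -69.4] [180.5 140.7] 0.4 [-179.7 -139.1] [1.2 1.6]
batt [-107.2   10.9] [ 26.1 262.9] 89.6 [-238.7   -1.8] [24.2 24.6]
batt [  11.7 -104. ] [169.8  25.4] 89.6 [  -1.3 -188.9] [ 24.8 -19.1]
tcp jig -301.95907517485705 159.8119138020426 [2.16971419 7.34045443 1.98593189] [-179.96636829    0.18091432 -124.72233332]
[('tin', 0), ('offcut', 0), ('fence', 0), ('rasp', 0), ('mallet', 0), ('nail', 1213), ('pencil', 507), ('square', 1616)]
f vs k jig diff 0
```

Request:
{"method": "play_rows", "body": {"deltas": [[0, 0, 0, 0, 0, 0], [0, 0, 0, 0, 0, 0], [0, 0, 0, 0, 0, 0]]}}

```text
clock: 27.5
tool_pos: [0.4546, 0.1921, 0.1532]
orientation: [180.0, -0.0, -124.9]
force: [-0.2, -0.1, -0.2]
opening: 0.0006
gripper_force: 0.0
```

```bash
python3 - <<'E'
from plant import *
print(get_obs()["force"]);print(close_job())
E
```

```text
[-0.20492907 -0.09238474 -0.16600995]
the job is handed in; nothing more can be done
None
```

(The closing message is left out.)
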